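# Pack an order carton in two layers

### The job

Finish packing this order: one tall box already stands in the open carton; stand the other tall box beside it on the bottom, then lay the divider level on the two with its block upwards, then put the flat box (lying flat) and the tub (upright) down on the divider, one on each side of its block. Set everything down rather than dropping it in, and do not disturb the tape roll, the bottle or the scanner.

Things in the scene. Friction and masses are not known exactly. Their poses are not given: they have to be found in the camera images.
- carton: Open cardboard carton fixed to the bench. Origin: centre of underside; x across, y along its length. Inside 140 (x) by 180 (y) mm, floor 5, walls 6 mm thick. The long sides (+x, -x) are 112 mm high, flaps folded down outside to 90 mm from the centre (looks only); the end flaps (+y, -y) stand up to 147 mm. Fingers have room beside the goods' x faces, hardly any at the y ends.
- tall_box_a: Closed cardboard box, 62 (x) by 82 (y) by 75 (z) mm, tape strip round it, about 0.3 kg. Origin: centre of its underside. Stands upright on the bench among other things to the robot's left (+y). Goes on the carton's floor beside tall_box_b.
- tall_box_b: Closed cardboard box like tall_box_a, already upright on the carton's floor near its -y end, axes along the carton's; at least 84 mm along y is free between it and the +y end.
- divider: Cardboard plate 130 (x) by 170 (y) by 5 mm with a block 50 (x) by 54 (y) mm amid its top, 40 mm above the plate (45 overall); 0.14 kg. Origin: centre of underside. Lies on the bench to the right, block up. In the carton it has 5 mm play each side; on the tall boxes its plate's top is 85 mm above the bench, with about 63 mm along y between block and carton end at either side.
- stock_bin: Small open cardboard bin fixed to the bench on the robot's right, outside 86 (x) by 138 (y) by 55 (z) mm, walls and floor 4 mm thick. Origin: centre of its underside. Holds the flat box.
- flat_box: Flat closed cardboard box with a dark band, 70 (x) by 54 (y) by 34 (z) mm, about 0.16 kg. Origin: centre of underside. Lies in the stock bin, x along the bin's x: there only its y faces leave room for fingers. In the carton it fits only with its y along the carton's y (70 mm does not go between block and end), and there only its x faces leave room.
- tub: Round white plastic tub with lid, upright, 48 mm high, body 52 mm and lid 54 mm in diameter (the lid is the upper 16 mm), about 0.15 kg. Origin: centre of its underside. Stands on the bench to the robot's left.
- tape_roll: Bystander: roll of tape lying flat, 90 mm across, 48 mm high, origin centre of its underside; among the things on the robot's left.
- cleaner_bottle: Bystander: white bottle, 60 mm across, 170 mm high, origin centre of its underside; beyond the carton.
- scanner: Bystander: hand scanner lying flat, 100 mm long (x), 44 mm wide, 30 mm high; origin at the centre of its underside; among the things on the robot's left.
Mind the look-alikes: they are no part of the job. Several things look just like the tub: the one meant starts farthest from the robot's base.

How it is judged:
By the outcome, as a careful person would: the job done as asked, in the order asked, and still so for the second after the job is handed in, with the robot touching nothing.
It also fails if it takes over 72 s, if anything falls off the work surface, if the arm or the gripper's body presses on something with over 40 N, if the wrist force passes 120 N, or if a joint passes its speed limit or range.

### The arm

A 7-joint arm with a two-finger parallel gripper is mounted at the origin on the work surface. World frame = base frame: x ahead of the robot, y to its left, z up, the work surface at z = 0. Lengths are in m, angles in degrees, forces in N, time in s.
With the tool pointing down it reaches from about 0.425 to 0.875 m from the base axis. Payload 4.7 kg.
Tool frame: the origin (TCP) lies on the centre line of the jaws, within the pads' length; the fingertips stand 8 mm ahead of it and the grasp point (between the pads) lies 11 mm behind it; z points along the fingers, y is the direction in which the jaws open and shut (so a half turn about z gives the same grasp; the last joint's range is limited). The gripper opens to 87 mm and grips with 3 to 60 N. Pads are 19 mm wide; open, the fingers measure 117 mm over their backs; the gripper's body (75 mm by 190 mm) begins 51 mm behind the grasp point.
Start: joints at [65.208, 18.392, -4.016, 83.108, 1.295, 78.541, -3.26], TCP at [0.281, -0.586, 0.21] pointing down, gripper open.
Joint ranges: [-163.93, 163.93], [-17.29, 119.83], [-79.2, 71.16], [3.27, 140.29], [-89.18, 269.18], [5.43, 117.66], [-154.24, 154.24]. Speed limits (degrees/s): [147.25, 147.25, 180, 180, 180, 180, 180].

### API

Orientations are given as [roll, pitch, yaw] about the fixed x, y, z axes, in that order (R = Rz(yaw) Ry(pitch) Rx(roll)).
In Python, from cell import env gives the robot as it stands. The module is installed in compiled form; this text tells all that it offers.
- The arm moves only by the tool move_arm, never from a script. Its argument "steps" is a list of rows, each a list of 2 entries, a list of its own where there are three numbers: the shift along the tool's x, y, z in m, then the turn about the tool's z in rad. A call has 1 to 20 rows; each row is the pose to reach, as a shift and turn from the pose commanded when the call began, along the tool's axes at that moment; what a row does not reach only later rows make up. A row lasts 1/8 s, in which the tool goes at most 62.5 mm and 10.7 degrees, less where a joint would pass 70% of its speed; a pose out of reach is approached as far as the arm can. A call with a gripper value outside its range is refused whole. "hand" is the closure, from -1 (fully open) to 1 (shut), set as the call begins (left out, the last holds). The fingers move at their own pace and stop on an object; "squeeze" is the grip in N (left out, the last holds). Time passes only in rows, so rows that repeat a pose let the fingers close. It gives the time, the measured TCP pose, the force and the opening at its end, in the units of the state.
- env.get_obs(): the state, without advancing time (a new reading comes with each control period).
- env.read_camera(name): name is "scene" or "top" or "wrist"; returns (picture, depth): 420x560x3 uint8, red, green, blue; 420x560 float32, m along the optical axis (not along the pixel's ray), 0 where there is no reading.
- env.calibration(name): a dict with "intrinsics" (3x3 intrinsics, pixels), "position" and "orientation" of the camera in the world; the wrist camera has in their place "mount" (4x4, takes a point from camera to tool coordinates, whose origin is the TCP and whose axes are the flange's). Camera axes: x right, y up, looking along -z (the intrinsics and any distortion apply to the point x, -y, -z); pixel columns grow to the right and rows downward; lengths in m; the calibration is good to about 2 mm. A picture is of the moment at which its call begins: read the wrist's pose just before it. calibration takes no time and is no camera call.
- env.sign_off(): hands the job in, once; it reports no verdict.
Trained networks look in the newest picture that a camera, given by its name, has taken for a name from the list of things; names that differ only in an ending like _2 or _b are one class to them, and where a whole thing is asked for, a point or a joint stands for the part that bears it (a point fixed in the world has none). Each returns a list of dicts, best first, with "conf" (0 to 1); they miss things now and then, are a little off and sometimes report something else, mostly with a low value. They report only what shows in the picture. A call takes as long as a camera call. They do not tell look-alikes from the thing itself.
- env.cut_out(camera, query): "region" (420x560 bool, what is visible of it) and "uv" ([column, row] in pixels, amid what is visible of it).
The state is a dict: "time_s": time; "qpos": joint angles; "joint_velocities": joint speeds; "effort": joint torques, N m; "tool_pos": TCP position; "tool_rot": TCP orientation; "force": force on the tool from outside, world axes, zero at the start; "wrist_torque": the same for the moment, N m; "grip_width": finger opening in m.
Only numpy, scipy, OpenCV 4.12 (cv2) and the standard library are available. Lean on these libraries where they do the work, as an engineer would, in place of code of your own. Each camera call takes 0.05 s, during which the arm holds its last target. There are 200 camera calls.

## Working session

There is one attempt and no reset: what is moved stays moved. The work goes in short steps, Python scripts to look and compute and a tool call to move; the robot and the scene stay as the last step left them, time stands still between calls to the robot, and variables do not carry over. Pictures are saved under pics/ and viewed, about 8 in all and at most 12, crops included, and the job is handed in when it is done.

Besides the shell and the picture viewer there is one more tool, called after "Call:" by a JSON object that holds its "fn" and its "kwargs", one argument or row to a line. move_arm: Moves the arm, as the interface text tells. Its arguments: {"type":"object","properties":{"steps":{"type":"array"},"hand":{"type":"number"},"squeeze":{"type":"number"}},"required":["steps"]}

```bash
mkdir -p pics; cat > h.py <<'E'
import numpy as np, cv2
from cell import env
from scipy.spatial.transform import Rotation as R
def campose(n,obs=None):
    c=env.calibration(n)
    K=np.array(c["intrinsics"])
    if "mount" in c:
        o=obs or env.get_obs(); T=np.eye(4); T[:3,:3]=R.from_euler('xyz',o["tool_rot"],degrees=True).as_matrix(); T[:3,3]=o["tool_pos"]
        return K,T@np.array(c["mount"])
    T=np.eye(4); q=np.array(c["orientation"]); 
    T[:3,:3]=q if q.shape==(3,3) else R.from_euler('xyz',q,degrees=True).as_matrix()
    T[:3,3]=c["position"]; return K,T
def cloud(n):
    K,T=campose(n); im,d=env.read_camera(n)
    v,u=np.mgrid[:420,:560]
    p=np.stack([(u-K[0,2])/K[0,0]*d,-(v-K[1,2])/K[1,1]*d,-d],-1)@T[:3,:3].T+T[:3,3]
    p[d==0]=np.nan
    return im,p
def save(n,im,s=1): cv2.imwrite('pics/'+n,cv2.resize(im[...,::-1],None,fx=s,fy=s))
def rect(p,zlo,zhi,xr,yr):
    m=(p[...,2]>zlo)&(p[...,2]<zhi)&(p[...,0]>xr[0])&(p[...,0]<xr[1])&(p[...,1]>yr[0])&(p[...,1]<yr[1])
    q=p[m][:,:2].astype(np.float32)*1000
    return len(q),np.median(p[m][:,2]).round(4),cv2.minAreaRect(q)
E
python3 - <<'E'
from h import *
o=env.get_obs(); print(o)
for n in("scene","top","wrist"):
    c=env.calibration(n); print(n,c)
im,p=cloud("top"); np.save('top.npy',p); save('top.png',im,1.4)
im2,p2=cloud("scene"); save('scene.png',im2)
for q in("tub","tall_box_a","divider","flat_box","carton","stock_bin","tape_roll","scanner","cleaner_bottle"):
    for r in env.cut_out("top",q):
        g=r["region"]; z=p[g]; zt=np.nanpercentile(z[:,2],90); t=z[z[:,2]>zt-.008]
        print(q,round(r["conf"],2),np.round(r["uv"]),"ztop",zt.round(3),"c",np.nanmean(t,0).round(3),cv2.minAreaRect((t[:,:2]*1000).astype(np.float32)))
E
```

```text
{'time_s': 0.0, 'qpos': array([65.20615018, 18.4391642 , -4.01477472, 83.17434932,  1.29507681,
       78.54113168, -3.25923043]), 'joint_velocities': array([-0.13162059,  0.06579644, -0.08413084, -0.02461636,  0.00389614,
       -0.09058212,  0.08966963]), 'effort': array([-8.96834881e-04, -4.91289639e+01, -4.04193560e-01, -3.12528169e+01,
       -6.37866464e-02,  4.37572156e-02,  1.57159648e-04]), 'tool_pos': array([ 0.28056906, -0.58568941,  0.2087651 ]), 'tool_rot': array([-1.79890599e+02,  6.06548017e-03,  2.56036598e+01]), 'force': array([ 1.04266603,  0.45251994, -0.16599081]), 'wrist_torque': array([-0.01866289, -0.01323037,  0.0589259 ]), 'grip_width': 0.08709968729564668}
scene {'intrinsics': array([[486.94640444,   0.        , 282.76438311],
       [  0.        , 486.94640444, 210.38538855],
       [  0.        ,   0.        ,   1.        ]]), 'position': array([ 1.10881641, -0.48740056,  1.16655101]), 'orientation': array([35.09420068, -0.0871879 , 51.68105651])}
top {'intrinsics': array([[380.536309  ,   0.        , 276.09987319],
       [  0.        , 380.536309  , 207.
[... 2265 characters left out ...]
80822754, 25.223247528076172), 56.51942443847656)
stock_bin 0.56 [409. 246.] ztop 0.054 c [ 0.393 -0.317  0.053] ((390.87286376953125, -313.40692138671875), (140.34828186035156, 86.11347961425781), 78.67628479003906)
tape_roll 0.87 [141. 160.] ztop 0.048 c [0.585 0.391 0.046] ((585.5033569335938, 391.3370361328125), (87.33856201171875, 87.37728881835938), 50.17373275756836)
scanner 0.96 [193. 187.] ztop 0.03 c [0.525 0.262 0.028] ((521.3380126953125, 263.12225341796875), (98.07868957519531, 42.64012145996094), 10.676118850708008)
cleaner_bottle 0.95 [271.  98.] ztop 0.168 c [0.769 0.037 0.169] ((770.4769897460938, 37.225830078125), (27.652729034423828, 25.09023094177246), 1.5884714126586914)
```

View pics/top.png

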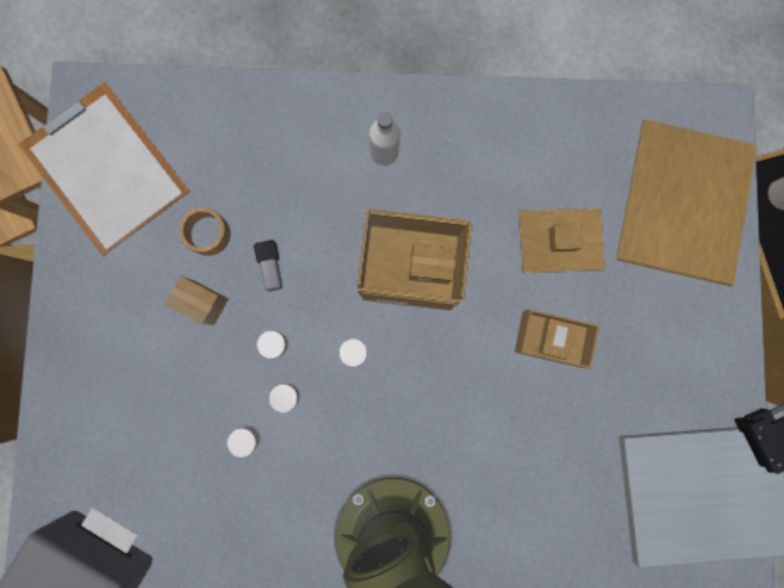

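View pics/scene.png

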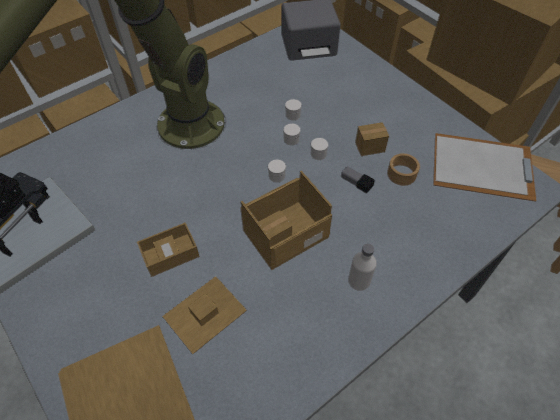

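Top view (1.4x pixels): the tub look-alikes are at (271,344), (283,398), (241,442) and (352,352). Their distances from the base are 0.44, 0.34, 0.34 and 0.37 m, so the tub is the one at (271,344), world (0.365, 0.244). Box A is at (193,299), the carton at (415,258), the divider at (562,238) and the flat box at (560,338). The scene view agrees.

First I'll go above the carton and look from close by.

Call:
{"fn": "move_arm", "kwargs": {
  "steps": [
    [[0.46,-0.385,-0.09],-1.037],
    [[0.46,-0.385,-0.09],-1.037],
    [[0.46,-0.385,-0.09],-1.037],
    [[0.46,-0.385,-0.09],-1.037],
    [[0.46,-0.385,-0.09],-1.037],
    [[0.46,-0.385,-0.09],-1.037],
    [[0.46,-0.385,-0.09],-1.037],
    [[0.46,-0.385,-0.09],-1.037],
    [[0.46,-0.385,-0.09],-1.037],
    [[0.46,-0.385,-0.09],-1.037],
    [[0.46,-0.385,-0.09],-1.037],
    [[0.46,-0.385,-0.09],-1.037],
    [[0.46,-0.385,-0.09],-1.037]
  ],
  "hand": -1
}}

```text
time_s: 2.17
tool_pos: [0.5288, -0.0422, 0.2995]
tool_rot: [-180.0, 0.0, 84.8]
force: [-0.6, -1.1, -0.1]
grip_width: 0.0868
```

```bash
cat >> h.py <<'E'
def to(x,y,z,yaw):
    "tool-axis shift and turn to a world pose, tool down"
    o=env.get_obs(); Rm=R.from_euler('xyz',o["tool_rot"],degrees=True)
    d=Rm.inv().apply(np.array([x,y,z])-o["tool_pos"]); t=-((yaw-o["tool_rot"][2]+180)%360-180)
    print('t',o["time_s"],'pos',o["tool_pos"].round(4),'rot',o["tool_rot"].round(2),'->',d.round(4),np.radians(t).round(3))
E
python3 - <<'E'
from h import *
o=env.get_obs(); print(o["time_s"],o["tool_pos"],o["tool_rot"])
im,p=cloud("wrist"); save('w1.png',im); np.save('w1.npy',p)
t=np.load('top.npy')
for nm,q in(("top",t),("wrist",p)):
    print(nm,"b",rect(q,.072,.088,(.46,.6),(-.12,.0)))
    print("low walls",rect(q,.105,.118,(.4,.7),(-.2,.15)))
    print("end",rect(q,.142,.152,(.4,.7),(-.2,.15)))
    m=lambda s:(q[...,2]>.142)&(q[...,2]<.152)&(abs(q[...,0]-.53)<.06)&(s(q[...,1]))&(abs(q[...,1])<.2)
    for s in(lambda y:y>0.02,lambda y:y<-.06):
        c=q[m(s)]; 
        if len(c)>10: print("endwall",len(c),c.mean(0),np.degrees(np.arctan(np.polyfit(c[:,0],c[:,1],1)[0])),np.ptp(c[:,1]))
E
```

```text
2.175 [ 0.52884789 -0.04217893  0.29953505] [-1.79966469e+02  4.33636843e-02  8.48408507e+01]
top b (780, np.float64(0.0789), ((533.1005249023438, -67.87798309326172), (91.81549835205078, 137.5298614501953), 84.74150848388672))
low walls (616, np.float64(0.1104), ((534.4306640625, -23.409805297851562), (189.46966552734375, 160.15451049804688), 84.96361541748047))
end (276, np.float64(0.1458), ((535.133544921875, -23.34429168701172), (192.0685577392578, 138.24819946289062), 84.71849822998047))
endwall 112 [0.53131115 0.07035004 0.14591773] -5.114636317969936 0.014381217003396299
endwall 121 [ 0.52854889 -0.11572308  0.14578943] -5.180922085271988 0.015829130334359537
wrist b (4638, np.float64(0.081), ((533.1026000976562, -58.74129867553711), (105.35064697265625, 140.56166076660156), 84.93533325195312))
low walls (4649, np.float64(0.1125), ((536.31787109375, -21.764083862304688), (189.05661010742188, 160.0192413330078), 84.851318359375))
end (2501, np.float64(0.1478), ((536.226318359375, -20.665390014648438), (191.99490356445312, 139.4042510986328), 84.86837005615234))
endwall 1207 [0.5327447  0.07251593 0.14757569] -5.159984329866189 0.016182941799545603
endwall 900 [ 0.52973211 -0.11247923  0.14701637] -5.159667337867728 0.01616369544380744
```

View pics/w1.png

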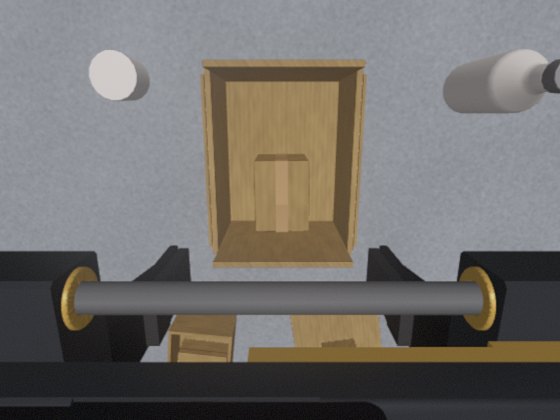

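The wrist view shows the carton at pixels (205..363, 62..265) and box B at (282,195) near the -y end. Next I'll get box B's place in carton axes.

```bash
cat >> h.py <<'E'
C=np.array([.5362,-.0207]); CY=-5.15
def tocart(p):
    a=np.radians(CY); d=p[...,:2]-C
    return np.stack([d[...,0]*np.cos(a)+d[...,1]*np.sin(a),-d[...,0]*np.sin(a)+d[...,1]*np.cos(a),p[...,2]],-1)
def fromcart(x,y):
    a=np.radians(CY); return C+np.array([x*np.cos(a)-y*np.sin(a),x*np.sin(a)+y*np.cos(a)])
E
python3 - <<'E'
from h import *
p=tocart(np.load('w1.npy'))
print(rect(p,.074,.088,(-.065,.065),(-.086,.086)))
b=p[(abs(p[...,2]-.081)<.004)&(abs(p[...,0])<.066)&(abs(p[...,1])<.086)]; print(b.min(0),b.max(0))
f=p[(p[...,2]<.012)&(abs(p[...,0])<.066)&(abs(p[...,1])<.12)]; print(np.median(f[:,2]),f.min(0),f.max(0))
print(fromcart(0,.046)); to(.444,.394-.0,.25,64.2)
E
```

```text
(3867, np.float64(0.081), ((-0.6639595031738281, -39.8548698425293), (61.95009231567383, 82.66093444824219), 0.5925207138061523))
[-0.03182636 -0.08112835  0.07715493] [0.03018953 0.00149201 0.08381501]
0.006055131385477253 [-0.06599698 -0.09048566 -0.00120327] [0.06597831 0.11963701 0.01174276]
[0.54032912 0.0251143 ]
t 2.225 pos [ 0.5289 -0.042   0.2996] rot [-1.7997e+02  4.0000e-02  8.4850e+01] -> [ 0.4267 -0.1237  0.0494] 0.36
```

Call:
{"fn": "move_arm", "kwargs": {
  "steps": [
    [[0.427,-0.124,0.06],0.36],
    [[0.427,-0.124,0.06],0.36],
    [[0.427,-0.124,0.06],0.36],
    [[0.427,-0.124,0.06],0.36],
    [[0.427,-0.124,0.06],0.36],
    [[0.427,-0.124,0.06],0.36],
    [[0.427,-0.124,0.06],0.36],
    [[0.427,-0.124,0.06],0.36],
    [[0.427,-0.124,0.06],0.36],
    [[0.427,-0.124,0.06],0.36]
  ]
}}

```text
time_s: 3.48
tool_pos: [0.4442, 0.394, 0.2397]
tool_rot: [179.9, 0.1, 64.2]
force: [-0.0, -0.5, 0.0]
grip_width: 0.0866
```

```bash
python3 - <<'E'
from h import *
im,p=cloud("wrist"); save('w2.png',im)
n,z,r=rect(p,.070,.08,(.36,.53),(.3,.48)); print(n,z,r)
print(rect(p,.03,.06,(.3,.43),(.18,.3)))
a=r[2] if r[1][0]>r[1][1] else r[2]-90
to(r[0][0]/1000,r[0][1]/1000,.075,a)
E
```

```text
5286 0.0761 ((446.1209716796875, 396.88067626953125), (82.5790786743164, 62.04242706298828), 64.61134338378906)
(1175, np.float64(0.0489), ((363.6399230957031, 242.93199157714844), (40.43941116333008, 53.31538772583008), 64.00439453125))
t 3.525 pos [0.4444 0.3939 0.2398] rot [1.7993e+02 5.0000e-02 6.4190e+01] -> [0.0036 0.     0.1648] -0.007
```

Call:
{"fn": "move_arm", "kwargs": {
  "steps": [
    [[0.004,0,0.06],-0.007],
    [[0.004,0,0.12],-0.007],
    [[0.004,0,0.16],-0.007],
    [[0.004,0,0.18],-0.007],
    [[0.004,0,0.18],-0.007],
    [[0.004,0,0.18],-0.007]
  ]
}}

```text
time_s: 4.28
tool_pos: [0.4459, 0.4003, 0.0619]
tool_rot: [179.9, -0.2, 64.7]
force: [0.3, 0.7, 0.2]
grip_width: 0.0868
```

Call:
{"fn": "move_arm", "kwargs": {
  "steps": [
    [[0,0,0],0],
    [[0,0,0],0],
    [[0,0,0],0],
    [[0,0,0],0],
    [[0,0,0],0]
  ],
  "hand": 1,
  "squeeze": 25
}}

```text
time_s: 4.9
tool_pos: [0.4456, 0.3993, 0.0603]
tool_rot: [179.9, -0.0, 64.8]
force: [2.1, -0.6, 3.2]
grip_width: 0.0611
```

Call:
{"fn": "move_arm", "kwargs": {
  "steps": [
    [[0,0,-0.02],0],
    [[0,0,-0.07],0],
    [[0,0,-0.13],0],
    [[0,0,-0.19],0],
    [[0,0,-0.2],0],
    [[0,0,-0.2],0]
  ]
}}

```text
time_s: 5.65
tool_pos: [0.4439, 0.3996, 0.2597]
tool_rot: [-180.0, 0.0, 64.8]
force: [0.4, 0.2, -4.3]
grip_width: 0.0609
```

```bash
python3 - <<'E'
from h import *
o=env.get_obs(); im,p=cloud("wrist"); save('w3.png',im)
# held box top in tool frame
T=R.from_euler('xyz',o["tool_rot"],degrees=True); q=T.inv().apply((p-o["tool_pos"]).reshape(-1,3))
m=(abs(q[:,0])<.06)&(abs(q[:,1])<.03)&(q[:,2]>-.03)&(q[:,2]<0.0)
print(m.sum(),np.median(q[m],0),q[m].min(0),q[m].max(0), o["grip_width"],o["force"])
x,y=fromcart(0,.0457); print(x,y); to(x,y,.25,84.85)
E
```

```text
15742 [ 1.18607565e-02  6.86483371e-05 -1.60016504e-02] [-0.04402692 -0.02999792 -0.02985136] [ 3.93780239e-02  2.99986395e-02 -1.97883628e-05] 0.06093269375315959 [ 0.39198233  0.19764889 -4.25231539]
0.5403021907029159 0.02481551418403302
t 5.7 pos [0.4437 0.3988 0.2582] rot [-1.7993e+02  1.6000e-01  6.4820e+01] -> [-0.2973  0.2466  0.0088] -0.35
```

View pics/w3.png

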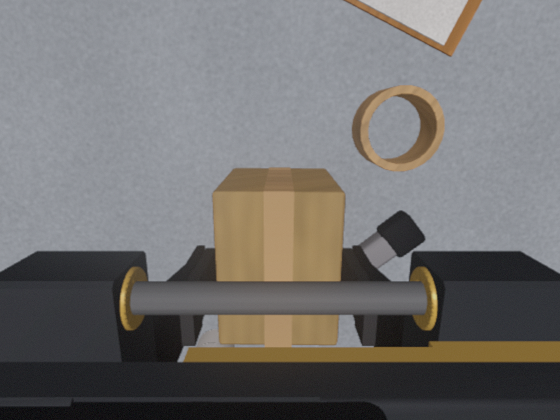

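Box A is held straight, its centre about 2 mm behind the TCP. Now to the carton.

Call:
{"fn": "move_arm", "kwargs": {
  "steps": [
    [[-0.2955,0.246,0.01],-0.35],
    [[-0.2955,0.246,0.01],-0.35],
    [[-0.2955,0.246,0.01],-0.35],
    [[-0.2955,0.246,0.01],-0.35],
    [[-0.2955,0.246,0.01],-0.35],
    [[-0.2955,0.246,0.01],-0.35],
    [[-0.2955,0.246,0.01],-0.35],
    [[-0.2955,0.246,0.01],-0.35],
    [[-0.2955,0.246,0.01],-0.35]
  ]
}}

```text
time_s: 6.82
tool_pos: [0.5401, 0.0288, 0.2482]
tool_rot: [-179.8, -0.1, 84.9]
force: [-0.1, 0.1, -3.7]
grip_width: 0.0607
```

```bash
python3 - <<'E'
from h import *
o=env.get_obs(); im,p=cloud("wrist"); q=tocart(p); save('w4.png',im)
print("tcp cart",tocart(o["tool_pos"]), o["tool_rot"])
z0=o["tool_pos"][2]+.015
m=(abs(q[...,2]-z0)<.006)&(abs(q[...,0])<.034)&(abs(q[...,1]-.046)<.06); print("box",q[m].min(0),q[m].max(0),np.percentile(q[m],99.5,axis=0))
m=(abs(q[...,2]-.147)<.003)&(abs(q[...,0])<.05)&(q[...,1]>.06)&(q[...,1]<.12); print("flap",m.sum(),q[m].min(0),q[m].max(0))
m=(abs(q[...,2]-.1125)<.003)&(abs(q[...,0])>.06)&(abs(q[...,0])<.085)&(abs(q[...,1])<.085)
for s in(1,-1):
    k=m&(s*q[...,0]>0); print("wall",s,k.sum(),np.median(q[k],0))
x,y=fromcart(0,.0475); to(x,y,.0655,84.85)
E
```

```text
tcp cart [-0.00059973  0.0496225   0.2482117 ] [-1.79805522e+02 -6.84561818e-02  8.49314673e+01]
box [-0.03372243  0.00531209  0.2572516 ] [0.03385084 0.08875155 0.26916928] [0.03105951 0.08838286 0.26709256]
flap 1031 [-0.04952454  0.09013377  0.14550718] [0.04993119 0.09584723 0.14991027]
wall 1 1054 [0.0741945  0.04314251 0.11259748]
wall -1 1045 [-0.07372676  0.04301043  0.11253072]
t 6.875 pos [0.5403 0.0293 0.2487] rot [-1.7987e+02 -5.0000e-02  8.5000e+01] -> [-0.0028  0.0008  0.1832] 0.003
```

Call:
{"fn": "move_arm", "kwargs": {
  "steps": [
    [[-0.0015,0.0005,0.04],0.003],
    [[-0.0015,0.0005,0.075],0.003],
    [[-0.0015,0.0005,0.085],0.003],
    [[-0.0015,0.0005,0.085],0.003],
    [[-0.0015,0.0005,0.085],0.003]
  ]
}}

```text
time_s: 7.5
tool_pos: [0.5428, 0.0264, 0.1665]
tool_rot: [179.8, -0.0, 84.7]
force: [0.1, 0.6, -4.7]
grip_width: 0.061
```

```bash
python3 - <<'E'
from h import *
o=env.get_obs(); im,p=cloud("wrist"); q=tocart(p); save('w5.png',im)
print("tcp cart",tocart(o["tool_pos"]), o["tool_rot"])
z0=o["tool_pos"][2]+.015
m=(abs(q[...,2]-z0)<.006)&(abs(q[...,0])<.03)&(abs(q[...,1]-.046)<.06); print("box",np.percentile(q[m],.3,axis=0),q[m].max(0),np.percentile(q[m],99.5,axis=0))
x,y=fromcart(0,.0475); to(x,y,.0655,84.85)
E
```

```text
tcp cart [0.00233016 0.04752825 0.16646075] [ 1.79848780e+02 -7.66661882e-03  8.47101134e+01]
box [-0.02763394  0.00465855  0.17637501] [0.02998842 0.08658684 0.18738469] [0.02971354 0.08631558 0.18439134]
t 7.55 pos [0.5428 0.0262 0.1665] rot [179.84   0.    84.69] -> [ 0.0002 -0.0027  0.101 ] -0.003
```

Call:
{"fn": "move_arm", "kwargs": {
  "steps": [
    [[0,-0.001,0.03],0],
    [[0,-0.001,0.06],0],
    [[0,-0.001,0.085],0],
    [[0,-0.001,0.095],0],
    [[0,-0.001,0.1],0],
    [[0,-0.001,0.1015],0],
    [[0,-0.001,0.1015],0]
  ]
}}

```text
time_s: 8.43
tool_pos: [0.5417, 0.0262, 0.0651]
tool_rot: [179.9, 0.0, 84.7]
force: [-2.2, 0.3, 5.6]
grip_width: 0.0609
```

Call:
{"fn": "move_arm", "kwargs": {
  "steps": [
    [[0,0,0],0],
    [[0,0,0],0],
    [[0,0,0],0],
    [[0,0,0],0],
    [[0,0,-0.03],0],
    [[0,0,-0.09],0],
    [[0,0,-0.15],0],
    [[0,0,-0.21],0],
    [[0,0,-0.22],0],
    [[0,0,-0.22],0]
  ],
  "hand": -1
}}

```text
time_s: 9.68
tool_pos: [0.5409, 0.0259, 0.2834]
tool_rot: [179.9, 0.0, 84.7]
force: [-0.1, 0.5, 0.1]
grip_width: 0.0868
```

```bash
python3 - <<'E'
from h import *
im,p=cloud("wrist"); q=tocart(p); save('w6.png',im)
m=(q[...,2]>.07)&(q[...,2]<.09)&(abs(q[...,0])<.064)&(abs(q[...,1])<.0885)
for s in(1,-1):
    k=m&(s*(q[...,1]-.003)>0); print(k.sum(),np.percentile(q[k],1,axis=0).round(4),np.percentile(q[k],99,axis=0).round(4),np.median(q[k][:,2]))
to(.595,-.334,.20,93.7)
E
```

```text
4123 [-0.0274  0.0051  0.0792] [0.0331 0.0829 0.0829] 0.08109818217272036
3167 [-0.031  -0.0661  0.073 ] [0.0295 0.0013 0.0828] 0.08099881348484483
t 9.725 pos [0.5402 0.0257 0.2821] rot [-1.7991e+02  2.0000e-02  8.4670e+01] -> [-0.3531  0.0881  0.0821] -0.158
```

Call:
{"fn": "move_arm", "kwargs": {
  "steps": [
    [[-0.353,0.088,0.06],-0.158],
    [[-0.353,0.088,0.06],-0.158],
    [[-0.353,0.088,0.06],-0.158],
    [[-0.353,0.088,0.06],-0.158],
    [[-0.353,0.088,0.06],-0.158],
    [[-0.353,0.088,0.06],-0.158],
    [[-0.353,0.088,0.06],-0.158],
    [[-0.353,0.088,0.06],-0.158],
    [[-0.353,0.088,0.06],-0.158]
  ]
}}

```text
time_s: 10.85
tool_pos: [0.5959, -0.3312, 0.2231]
tool_rot: [-180.0, -0.1, 93.9]
force: [0.5, 0.1, -0.1]
grip_width: 0.0872
```

```bash
python3 - <<'E'
from h import *
im,p=cloud("wrist"); save('w7.png',im)
n,z,r=rect(p,.038,.052,(.5,.7),(-.45,-.22)); print(n,z,r)
print(rect(p,.003,.01,(.5,.7),(-.44,-.22)))
a=r[2] if r[1][0]>r[1][1] else r[2]+90
to(r[0][0]/1000,r[0][1]/1000,.026,a)
E
```

```text
2604 0.046 ((597.0849609375, -332.3312683105469), (50.04149627685547, 53.89694595336914), 3.5485458374023438)
(14759, np.float64(0.0061), ((599.7583618164062, -329.7437744140625), (199.19754028320312, 217.7725830078125), 0.2717716693878174))
t 10.9 pos [ 0.596  -0.3315  0.2236] rot [ 1.7999e+02 -1.0000e-02  9.3900e+01] -> [-0.0009  0.001   0.1976] 0.006
```

View pics/w7.png

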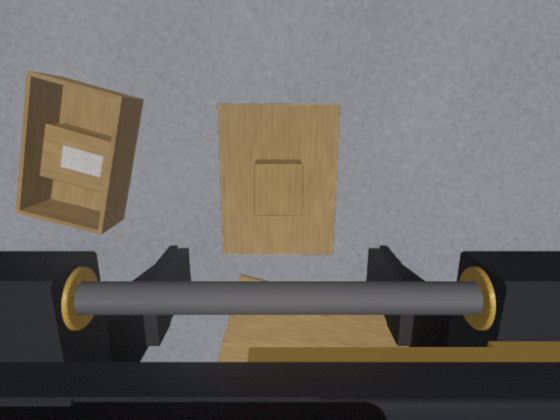

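The divider plate is centred at pixel (279,180) with its block at (278,188), and the stock bin and flat box are at (80,155).

Call:
{"fn": "move_arm", "kwargs": {
  "steps": [
    [[-0.001,0.001,0.06],0.006],
    [[-0.001,0.001,0.12],0.006],
    [[-0.001,0.001,0.175],0.006],
    [[-0.001,0.001,0.199],0.006],
    [[-0.001,0.001,0.2],0.006],
    [[-0.001,0.001,0.2],0.006]
  ]
}}

```text
time_s: 11.65
tool_pos: [0.5979, -0.3344, 0.0253]
tool_rot: [179.9, 0.1, 93.4]
force: [0.1, -0.4, 1.3]
grip_width: 0.087
```

Call:
{"fn": "move_arm", "kwargs": {
  "steps": [
    [[0,0,0],0],
    [[0,0,0],0],
    [[0,0,0],0],
    [[0,0,0],0],
    [[0,0,0],0],
    [[0,0,0],0]
  ],
  "hand": 1,
  "squeeze": 25
}}

```text
time_s: 12.4
tool_pos: [0.5965, -0.3348, 0.0234]
tool_rot: [-180.0, 0.0, 93.4]
force: [-0.8, -0.5, 1.3]
grip_width: 0.0494
```

Call:
{"fn": "move_arm", "kwargs": {
  "steps": [
    [[0,0,-0.02],0],
    [[0,0,-0.07],0],
    [[0,0,-0.13],0],
    [[0,0,-0.19],0],
    [[0,0,-0.23],0],
    [[0,0,-0.23],0],
    [[0,0,-0.23],0]
  ]
}}

```text
time_s: 13.28
tool_pos: [0.5962, -0.3344, 0.2531]
tool_rot: [-180.0, -0.0, 93.4]
force: [-0.4, 0.2, -1.1]
grip_width: 0.0498
```

```bash
cat >> h.py <<'E'
def held(zlo,zhi,half=.03,hx=.06):
    o=env.get_obs(); im,p=cloud("wrist")
    q=R.from_euler('xyz',o["tool_rot"],degrees=True).inv().apply((p-o["tool_pos"]).reshape(-1,3)).reshape(p.shape)
    m=(abs(q[...,0])<hx)&(abs(q[...,1])<half)&(q[...,2]>zlo)&(q[...,2]<zhi)
    print('held',o["grip_width"].round(4),o["force"].round(1),m.sum(),np.median(q[m],0).round(4),np.percentile(q[m],.3,axis=0).round(4),np.percentile(q[m],99.7,axis=0).round(4)); return im,q
E
python3 - <<'E'
from h import *
im,q=held(.012,.03,.08,.12); 
print(rect(q,.012,.03,(-.12,.12),(-.08,.08)))
k=(q[...,2]>.012)&(q[...,2]<.03)&(abs(q[...,1])<.08)&(abs(q[...,0])<.12); c=q[k]; print('plane',np.linalg.lstsq(np.c_[c[:,:2],np.ones(len(c))],c[:,2],rcond=None)[0])
print(rect(q,-.03,-.01,(-.05,.05),(-.024,.024)))
x,y=fromcart(0,0); to(x,y,.25,84.85)
E
```

```text
Traceback (most recent call last):
  File "h.py", line 39, in held
    print('held',o["grip_width"].round(4),o["force"].round(1),m.sum(),np.median(q[m],0).round(4),np.percentile(q[m],.3,axis=0).round(4),np.percentile(q[m],99.7,axis=0).round(4)); return im,q
                 ^^^^^^^^^^^^^^^^^^^^^
AttributeError: 'float' object has no attribute 'round'
```

```bash
sed -i 's/o\["grip_width"\].round(4)/o["grip_width"]/' h.py
python3 - <<'E'
from h import *
im,q=held(.012,.03,.08,.12); 
print(rect(q,.012,.03,(-.12,.12),(-.08,.08)))
k=(q[...,2]>.012)&(q[...,2]<.03)&(abs(q[...,1])<.08)&(abs(q[...,0])<.12); c=q[k]; print('plane',np.linalg.lstsq(np.c_[c[:,:2],np.ones(len(c))],c[:,2],rcond=None)[0])
print(rect(q,-.03,-.01,(-.05,.05),(-.024,.024)))
x,y=fromcart(0,0); to(x,y,.25,84.85)
E
```

```text
held 0.04957161545528703 [-0.2  0.7 -1.9] 38671 [0.0463 0.0008 0.0173] [-0.0674 -0.0635  0.0152] [0.0867 0.0653 0.0191]
(38671, np.float64(0.0173), ((9.13885498046875, 0.6984634399414062), (155.60186767578125, 130.89120483398438), 0.05677970498800278))
plane [-0.00057677 -0.00083255  0.01732208]
(8129, np.float64(-0.0226), ((1.8782291412353516, 0.010305404663085938), (47.94834899902344, 54.894710540771484), 89.9749984741211))
t 13.375 pos [ 0.5957 -0.3344  0.2516] rot [-1.7985e+02 -8.0000e-02  9.3390e+01] -> [ 0.3167 -0.0408  0.0021] 0.149
```

Call:
{"fn": "move_arm", "kwargs": {
  "steps": [
    [[0.3147,-0.041,0],0.149],
    [[0.3147,-0.041,0],0.149],
    [[0.3147,-0.041,0],0.149],
    [[0.3147,-0.041,0],0.149],
    [[0.3147,-0.041,0],0.149],
    [[0.3147,-0.041,0],0.149],
    [[0.3147,-0.041,0.04],0.149],
    [[0.3147,-0.041,0.06],0.149],
    [[0.3147,-0.041,0.06],0.149],
    [[0.3147,-0.041,0.06],0.149]
  ]
}}

```text
time_s: 14.62
tool_pos: [0.5375, -0.0233, 0.1937]
tool_rot: [180.0, -0.0, 84.8]
force: [0.5, -0.3, -1.1]
grip_width: 0.0497
```

```bash
python3 - <<'E'
from h import *
o=env.get_obs(); im,p=cloud("wrist"); q=tocart(p); save('w8.png',im); z=o["tool_pos"][2]-.0173
print(z,"tcp cart",tocart(o["tool_pos"]))
m=(abs(q[...,2]-z)<.003)&(abs(q[...,0])<.09)&(abs(q[...,1])<.12); print(np.percentile(q[m],.2,axis=0),np.percentile(q[m],99.8,axis=0))
print(rect(q,z-.003,z+.003,(-.09,.09),(-.12,.12)))
to(*fromcart(0,-.002),.104,84.85)
E
```

```text
0.17643057976792034 tcp cart [ 0.00148577 -0.00249167  0.19373058]
[-0.06220951 -0.06999788  0.17463135] [0.06689694 0.084381   0.17839138]
(38556, np.float64(0.1765), ((2.5950775146484375, 6.793540954589844), (130.4721221923828, 155.383544921875), 0.26778480410575867))
t 14.675 pos [ 0.5377 -0.0232  0.1941] rot [179.93  -0.    84.82] -> [ 0.0004 -0.0019  0.0901] -0.001
```

View pics/w8.png

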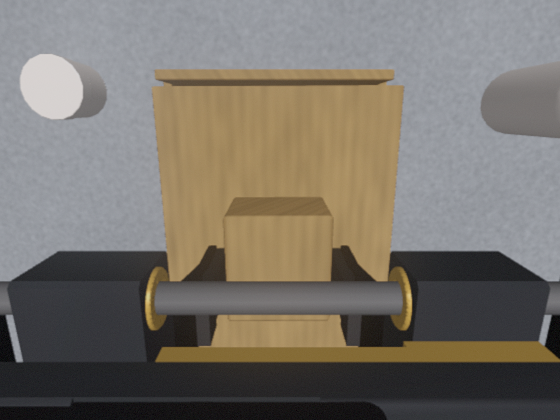

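The plate sits level over the carton, 2.5 mm too far to +x. I'll correct that and lower it.

Call:
{"fn": "move_arm", "kwargs": {
  "steps": [
    [[0.0005,-0.0023,0.03],-0.004],
    [[0.0005,-0.0023,0.055],-0.004],
    [[0.0005,-0.0023,0.075],-0.004],
    [[0.0005,-0.0023,0.085],-0.004],
    [[0.0005,-0.0023,0.09],-0.004],
    [[0.0005,-0.0023,0.091],-0.004],
    [[0.0005,-0.0023,0.091],-0.004]
  ]
}}

```text
time_s: 15.55
tool_pos: [0.5354, -0.0222, 0.1034]
tool_rot: [179.9, 0.0, 85.1]
force: [-1.6, 0.4, 4.0]
grip_width: 0.0499
```

Call:
{"fn": "move_arm", "kwargs": {
  "steps": [
    [[0,0,0],0],
    [[0,0,0],0],
    [[0,0,0],0],
    [[0,0,0],0],
    [[0,0,0],0],
    [[0,0,-0.03],0],
    [[0,0,-0.09],0],
    [[0,0,-0.15],0],
    [[0,0,-0.17],0],
    [[0,0,-0.17],0]
  ],
  "hand": -1
}}

```text
time_s: 16.8
tool_pos: [0.5359, -0.0221, 0.2739]
tool_rot: [179.8, 0.0, 85.1]
force: [-0.2, 0.0, -0.4]
grip_width: 0.0872
```

```bash
python3 - <<'E'
from h import *
im,p=cloud("wrist"); q=tocart(p); np.save('w9.npy',p); save('w9.png',im)
print('plate',rect(q,.075,.095,(-.0685,.0685),(-.0885,.0885)))
print('block',rect(q,.119,.133,(-.05,.05),(-.05,.05)))
m=(q[...,2]>.075)&(q[...,2]<.095)&(abs(q[...,0])<.06)&(abs(q[...,1])<.08);c=q[m]; print('plane',np.linalg.lstsq(np.c_[c[:,:2],np.ones(len(c))],c[:,2],rcond=None)[0])
to(.391,-.317,.2,-11.1)
E
```

```text
plate (17040, np.float64(0.0861), ((0.4075164794921875, 0.6969680786132812), (130.22213745117188, 169.60769653320312), 0.4593212902545929))
block (3089, np.float64(0.126), ((0.36811065673828125, 0.6194190979003906), (50.006900787353516, 54.35541915893555), 0.4343552589416504))
plane [0.00026862 0.00078452 0.08608483]
t 16.85 pos [ 0.5349 -0.0222  0.2722] rot [1.7998e+02 2.0000e-02 8.5070e+01] -> [-0.306  -0.1181  0.0722] 1.679
```

Call:
{"fn": "move_arm", "kwargs": {
  "steps": [
    [[-0.306,-0.118,0.05],1.679],
    [[-0.306,-0.118,0.05],1.679],
    [[-0.306,-0.118,0.05],1.679],
    [[-0.306,-0.118,0.05],1.679],
    [[-0.306,-0.118,0.05],1.679],
    [[-0.306,-0.118,0.05],1.679],
    [[-0.306,-0.118,0.05],1.679],
    [[-0.306,-0.118,0.05],1.679],
    [[-0.306,-0.118,0.05],1.679],
    [[-0.306,-0.118,0.05],1.679],
    [[-0.306,-0.118,0.05],1.679],
    [[-0.306,-0.118,0.05],1.679]
  ]
}}

```text
time_s: 18.35
tool_pos: [0.3908, -0.3168, 0.2219]
tool_rot: [-180.0, 0.0, -11.0]
force: [0.0, -0.4, 0.2]
grip_width: 0.0872
```

```bash
python3 - <<'E'
from h import *
im,p=cloud("wrist"); save('w10.png',im)
n,z,r=rect(p,.030,.045,(.345,.44),(-.36,-.275)); print(n,z,r)
# restrict to box: connected comp
m=((p[...,2]>.033)&(p[...,2]<.043)&(abs(p[...,0]-.392)<.05)&(abs(p[...,1]+.317)<.05)).astype(np.uint8)
m=cv2.morphologyEx(m,cv2.MORPH_OPEN,np.ones((5,5)))
k,l,s,_=cv2.connectedComponentsWithStats(m); i=1+s[1:,4].argmax(); print(s)
r=cv2.minAreaRect((p[l==i][:,:2]*1000).astype(np.float32)); print(r,np.median(p[l==i][:,2]))
print('bin',rect(p,.05,.06,(.3,.48),(-.42,-.22)))
a=r[2]-90 if r[1][0]<r[1][1] else r[2]
to(r[0][0]/1000,r[0][1]/1000,.026,a)
E
```

```text
3962 0.0392 ((392.32177734375, -320.5706787109375), (76.44639587402344, 82.73323822021484), 78.71136474609375)
[[     0      0    560    420 231673]
 [   253    151     54     68   3527]]
((392.73614501953125, -317.36834716796875), (53.406349182128906, 69.9737319946289), 77.89692687988281) 0.0391769647305481
bin (2303, np.float64(0.0559), ((392.1959533691406, -312.46661376953125), (138.38177490234375, 86.24398040771484), 78.83502960205078))
t 18.4 pos [ 0.3909 -0.3168  0.2221] rot [-1.7999e+02  2.0000e-02 -1.1050e+01] -> [0.002  0.0002 0.1961] 0.018
```

View pics/w10.png

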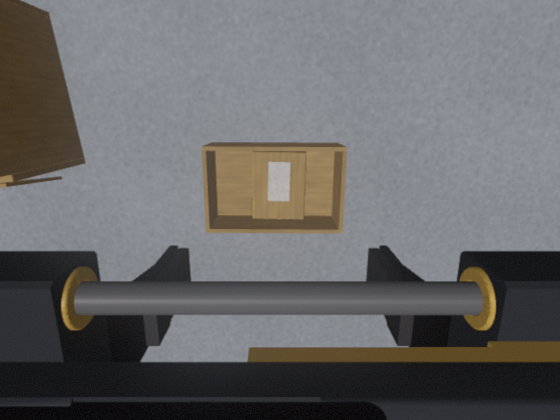

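Bin at (275,188), flat box at (279,185) a little to one side, so I'll go in with the jaws part open at 70 mm.

Call:
{"fn": "move_arm", "kwargs": {
  "steps": [
    [[0.002,0,0.06],0.01],
    [[0.002,0,0.12],0.01],
    [[0.002,0,0.12],0.01],
    [[0.002,0,0.16],0.01],
    [[0.002,0,0.19],0.01],
    [[0.002,0,0.198],0.01],
    [[0.002,0,0.198],0.01]
  ],
  "hand": -0.6
}}

```text
time_s: 19.27
tool_pos: [0.3941, -0.3183, 0.0261]
tool_rot: [179.9, -0.1, -11.7]
force: [0.2, -0.2, 0.6]
grip_width: 0.0695
```

Call:
{"fn": "move_arm", "kwargs": {
  "steps": [
    [[0,0,0],0],
    [[0,0,0],0],
    [[0,0,0],0],
    [[0,0,0],0],
    [[0,0,0],0]
  ],
  "hand": 1,
  "squeeze": 25
}}

```text
time_s: 19.9
tool_pos: [0.3943, -0.3175, 0.0257]
tool_rot: [180.0, -0.1, -11.7]
force: [0.6, 1.6, 5.8]
grip_width: 0.0274
```

Call:
{"fn": "move_arm", "kwargs": {
  "steps": [
    [[0,0,-0.02],0],
    [[0,0,-0.06],0],
    [[0,0,-0.11],0],
    [[0,0,-0.12],0],
    [[0,0,-0.12],0]
  ]
}}

```text
time_s: 20.52
tool_pos: [0.3932, -0.3176, 0.1449]
tool_rot: [179.9, -0.1, -11.7]
force: [-0.1, -0.1, -0.8]
grip_width: 0.0004
```

```bash
python3 - <<'E'
from h import *
im,q=held(-.03,-.005,.024,.05)
to(.53,-.27,.14,-11)
E
```

```text
held 0.00037605414899515 [-0.1 -0.1 -0.8] 556 [ 0.0106 -0.0005 -0.0229] [ 0.0007 -0.0092 -0.03  ] [ 0.0124  0.0087 -0.0137]
t 20.575 pos [ 0.3925 -0.3171  0.1437] rot [-1.7999e+02  5.0000e-02 -1.1700e+01] -> [ 0.1251 -0.074   0.0036] -0.012
```

The gripper closed empty. Look before retrying.

Call:
{"fn": "move_arm", "kwargs": {
  "steps": [
    [[0,0,-0.04],0],
    [[0,0,-0.08],0],
    [[0,0,-0.08],0]
  ],
  "hand": -0.6
}}

```text
time_s: 20.95
tool_pos: [0.394, -0.318, 0.2257]
tool_rot: [179.9, -0.1, -11.7]
force: [-0.3, 0.6, -0.5]
grip_width: 0.0227
```

```bash
python3 - <<'E'
from h import *
im,p=cloud("wrist"); save('w11.png',im[100:300,150:410],2.5); np.save('w11.npy',p)
m=((p[...,2]>.03)&(p[...,2]<.05)&(abs(p[...,0]-.392)<.05)&(abs(p[...,1]+.317)<.07)).astype(np.uint8)
m=cv2.morphologyEx(m,cv2.MORPH_OPEN,np.ones((5,5)))
k,l,s,_=cv2.connectedComponentsWithStats(m); i=1+s[1:,4].argmax(); print(s)
c=p[l==i]; r=cv2.minAreaRect((c[:,:2]*1000).astype(np.float32)); print(r,np.median(c[:,2]))
print('plane',np.linalg.lstsq(np.c_[c[:,:2]-c[:,:2].mean(0),np.ones(len(c))],c[:,2],rcond=None)[0])
E
```

```text
[[     0      0    560    420 231179]
 [   252    155     53     67   3425]
 [   220    224    108      6    596]]
((392.5889587402344, -317.2454833984375), (54.01327896118164, 69.92951202392578), 78.26616668701172) 0.03911811421932504
plane [0.00068929 0.00041738 0.03912355]
```

View pics/w11.png

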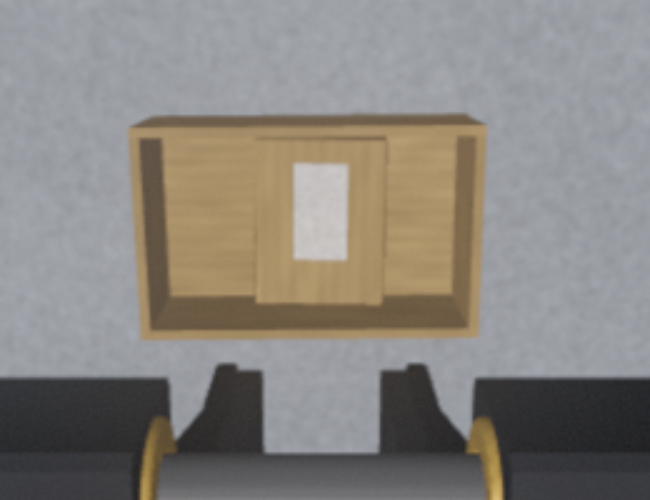

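The view shows the flat box unmoved in the bin, centre at crop pixel (320,220). The pads' centre was almost level with the box's top edge, so I'll retry about 10 mm deeper.

```bash
python3 - <<'E'
from h import *
to(.3926,-.3173,.015,-11.7)
E
```

```text
t 21.0 pos [ 0.393  -0.3174  0.2239] rot [-1.80e+02  1.00e-02 -1.17e+01] -> [-0.0003  0.      0.2089] -0.0
```

Call:
{"fn": "move_arm", "kwargs": {
  "steps": [
    [[0,0,0.05],0],
    [[0,0,0.1],0],
    [[0,0,0.12],0],
    [[0,0,0.14],0],
    [[0,0,0.17],0],
    [[0,0,0.195],0],
    [[0,0,0.208],0],
    [[0,0,0.209],0],
    [[0,0,0.209],0]
  ],
  "hand": -0.6
}}

```text
time_s: 22.12
tool_pos: [0.3933, -0.3175, 0.0157]
tool_rot: [180.0, -0.0, -11.7]
force: [0.3, 0.3, 0.5]
grip_width: 0.0694
```

Call:
{"fn": "move_arm", "kwargs": {
  "steps": [
    [[0,0,0],0],
    [[0,0,0],0],
    [[0,0,0],0]
  ],
  "hand": 1,
  "squeeze": 25
}}

```text
time_s: 22.5
tool_pos: [0.3933, -0.3178, 0.016]
tool_rot: [180.0, -0.1, -11.7]
force: [-0.5, 0.9, 2.5]
grip_width: 0.0534
```

Call:
{"fn": "move_arm", "kwargs": {
  "steps": [
    [[0,0,0],0],
    [[0,0,0],0],
    [[0,0,0],0]
  ]
}}

```text
time_s: 22.88
tool_pos: [0.3933, -0.3177, 0.016]
tool_rot: [180.0, -0.0, -11.7]
force: [-0.3, 0.1, 4.9]
grip_width: 0.0538
```

Call:
{"fn": "move_arm", "kwargs": {
  "steps": [
    [[0,0,-0.02],0],
    [[0,0,-0.06],0],
    [[0,0,-0.11],0],
    [[0,0,-0.12],0],
    [[0,0,-0.12],0]
  ]
}}

```text
time_s: 23.5
tool_pos: [0.3928, -0.3173, 0.1351]
tool_rot: [180.0, 0.0, -11.7]
force: [-0.1, 0.2, -2.2]
grip_width: 0.0535
```

```bash
python3 - <<'E'
from h import *
im,q=held(-.04,-.015,.024,.05)
to(.56,-.28,.1,-11.7)
E
```

```text
held 0.053466059090746136 [-0.1  0.2 -2.2] 11020 [ 0.0116 -0.0001 -0.0232] [-0.0355 -0.0238 -0.0249] [ 0.0343  0.0238 -0.0158]
t 23.55 pos [ 0.3921 -0.3168  0.134 ] rot [-1.7995e+02  1.1000e-01 -1.1700e+01] -> [ 0.157  -0.07    0.0337] -0.0
```

Call:
{"fn": "move_arm", "kwargs": {
  "steps": [
    [[0.157,-0.07,0],0],
    [[0.157,-0.07,0],0],
    [[0.157,-0.07,0],0],
    [[0.157,-0.07,0.05],0],
    [[0.157,-0.07,0.09],0],
    [[0.157,-0.07,0.115],0],
    [[0.157,-0.07,0.121],0],
    [[0.157,-0.07,0.1222],0],
    [[0.157,-0.07,0.1222],0]
  ]
}}

```text
time_s: 24.68
tool_pos: [0.559, -0.2793, 0.0117]
tool_rot: [-179.9, 0.3, -11.7]
force: [-2.8, 0.9, 1.8]
grip_width: 0.0535
```

Touching down. Release, rise and turn a quarter.

Call:
{"fn": "move_arm", "kwargs": {
  "steps": [
    [[0,0,0],0],
    [[0,0,0],0],
    [[0,0,0],0],
    [[0,0,0],0],
    [[0,0,-0.06],0],
    [[0,0,-0.12],0],
    [[0,0,-0.16],-1.571],
    [[0,0,-0.16],-1.571],
    [[0,0,-0.16],-1.571],
    [[0,0,-0.16],-1.571],
    [[0,0,-0.16],-1.571],
    [[0,0,-0.16],-1.571],
    [[0,0,-0.16],-1.571],
    [[0,0,-0.16],-1.571],
    [[0,0,-0.16],-1.571],
    [[0,0,-0.16],-1.571],
    [[0,0,-0.16],-1.571]
  ],
  "hand": -1
}}

```text
time_s: 26.8
tool_pos: [0.5609, -0.2807, 0.1732]
tool_rot: [180.0, 0.0, 78.2]
force: [0.0, -0.7, 0.0]
grip_width: 0.087
```

```bash
python3 - <<'E'
from h import *
im,p=cloud("wrist"); save('w12.png',im)
n,z,r=rect(p,.025,.04,(.48,.64),(-.36,-.2)); print(n,z,r)
a=r[2] if r[1][0]<r[1][1] else r[2]+90
to(r[0][0]/1000,r[0][1]/1000,.014,a)
E
```

```text
4574 0.0351 ((558.8487548828125, -278.33892822265625), (54.45066452026367, 70.44086456298828), 77.5203857421875)
t 26.85 pos [ 0.5609 -0.2806  0.1732] rot [1.800e+02 2.000e-02 7.826e+01] -> [ 0.0019 -0.0025  0.1592] 0.013
```

Call:
{"fn": "move_arm", "kwargs": {
  "steps": [
    [[0.002,-0.0025,0.05],0.012],
    [[0.002,-0.0025,0.1],0.012],
    [[0.002,-0.0025,0.14],0.012],
    [[0.002,-0.0025,0.158],0.012],
    [[0.002,-0.0025,0.16],0.012],
    [[0.002,-0.0025,0.16],0.012]
  ]
}}

```text
time_s: 27.6
tool_pos: [0.5602, -0.2785, 0.0148]
tool_rot: [179.9, 0.0, 77.6]
force: [0.3, -0.5, 0.4]
grip_width: 0.0872
```

Call:
{"fn": "move_arm", "kwargs": {
  "steps": [
    [[0,0,0],0],
    [[0,0,0],0],
    [[0,0,0],0],
    [[0,0,0],0]
  ],
  "hand": 1,
  "squeeze": 25
}}

```text
time_s: 28.1
tool_pos: [0.559, -0.2784, 0.014]
tool_rot: [180.0, 0.0, 77.6]
force: [-1.4, 0.8, 5.4]
grip_width: 0.0695
```

Call:
{"fn": "move_arm", "kwargs": {
  "steps": [
    [[0,0,-0.02],0],
    [[0,0,-0.07],0],
    [[0,0,-0.13],0],
    [[0,0,-0.19],0],
    [[0,0,-0.22],0],
    [[0,0,-0.22],0],
    [[0,0,-0.22],0]
  ]
}}

```text
time_s: 28.98
tool_pos: [0.5581, -0.278, 0.232]
tool_rot: [-179.9, -0.0, 77.6]
force: [0.3, 0.4, -1.7]
grip_width: 0.0698
```

```bash
python3 - <<'E'
from h import *
im,q=held(-.04,-.015,.024,.05)
# block +y side is y 0.028..; free -y side: -0.0264 .. -0.090
x,y=fromcart(.0,-.0585); to(x,y,.235,84.85)
E
```

```text
held 0.06977619180045334 [ 0.3  0.4 -1.7] 7551 [ 0.0108  0.0002 -0.0212] [-0.0269 -0.0239 -0.0228] [ 0.0268  0.0238 -0.0153]
t 29.025 pos [ 0.5578 -0.2779  0.2314] rot [-1.7984e+02 -3.0000e-02  7.7630e+01] -> [ 0.1886 -0.0689 -0.0033] -0.126
```

Call:
{"fn": "move_arm", "kwargs": {
  "steps": [
    [[0.189,-0.069,0],-0.126],
    [[0.189,-0.069,0],-0.126],
    [[0.189,-0.069,0],-0.126],
    [[0.189,-0.069,0],-0.126],
    [[0.189,-0.069,0.03],-0.126],
    [[0.189,-0.069,0.06],-0.126],
    [[0.189,-0.069,0.06],-0.126],
    [[0.189,-0.069,0.06],-0.126]
  ]
}}

```text
time_s: 30.02
tool_pos: [0.5323, -0.0791, 0.1735]
tool_rot: [180.0, -0.0, 84.8]
force: [0.1, -0.5, -0.8]
grip_width: 0.0691
```

```bash
python3 - <<'E'
from h import *
o=env.get_obs(); im,p=cloud("wrist"); q=tocart(p); save('w13.png',im); z=o["tool_pos"][2]+.0212
print("tcp cart",tocart(o["tool_pos"]))
m=(abs(q[...,2]-z)<.003)&(abs(q[...,0])<.03)&(abs(q[...,1]+.058)<.05); print(np.percentile(q[m],.2,axis=0),np.percentile(q[m],99.8,axis=0))
print('block',rect(q,.122,.130,(-.05,.05),(-.028,.05)))
to(*fromcart(.0,-.0582),.0988,84.85)
E
```

```text
tcp cart [ 0.00132675 -0.05854245  0.17351181]
[-0.02985228 -0.08555183  0.19202353] [ 0.02991023 -0.03193127  0.19646379]
block (7141, np.float64(0.1261), ((0.22476768493652344, 0.33800506591796875), (50.202796936035156, 54.18514633178711), 0.4266321063041687))
t 30.075 pos [ 0.5327 -0.0791  0.174 ] rot [ 1.7993e+02 -1.0000e-02  8.4820e+01] -> [ 0.0002 -0.0018  0.0752] -0.001
```

Call:
{"fn": "move_arm", "kwargs": {
  "steps": [
    [[0.0003,-0.0015,0.03],0],
    [[0.0003,-0.0015,0.055],0],
    [[0.0003,-0.0015,0.068],0],
    [[0.0003,-0.0015,0.074],0],
    [[0.0003,-0.0015,0.0755],0],
    [[0.0003,-0.0015,0.0755],0]
  ]
}}

```text
time_s: 30.82
tool_pos: [0.5311, -0.0784, 0.0989]
tool_rot: [179.9, 0.0, 84.8]
force: [-2.5, 1.5, 2.9]
grip_width: 0.0694
```

Call:
{"fn": "move_arm", "kwargs": {
  "steps": [
    [[0,0,0],0],
    [[0,0,0],0],
    [[0,0,0],0],
    [[0,0,0],0],
    [[0,0,-0.03],0],
    [[0,0,-0.09],0],
    [[0,0,-0.15],0],
    [[0,0,-0.16],0],
    [[0,0,-0.16],0]
  ],
  "hand": -1
}}

```text
time_s: 31.95
tool_pos: [0.5307, -0.0784, 0.2578]
tool_rot: [179.9, 0.0, 84.8]
force: [0.6, 0.6, -0.3]
grip_width: 0.087
```

```bash
python3 - <<'E'
from h import *
to(.365,.244,.22,84.85)
E
```

```text
t 31.95 pos [ 0.5307 -0.0784  0.2578] rot [1.7995e+02 4.0000e-02 8.4830e+01] -> [ 0.3062 -0.1941  0.0374] -0.0
```

Call:
{"fn": "move_arm", "kwargs": {
  "steps": [
    [[0.306,-0.194,0],0],
    [[0.306,-0.194,0],0],
    [[0.306,-0.194,0],0],
    [[0.306,-0.194,0],0],
    [[0.306,-0.194,0.04],0],
    [[0.306,-0.194,0.04],0],
    [[0.306,-0.194,0.04],0],
    [[0.306,-0.194,0.04],0],
    [[0.306,-0.194,0.04],0]
  ]
}}

```text
time_s: 33.08
tool_pos: [0.3655, 0.2423, 0.2174]
tool_rot: [-180.0, -0.0, 84.7]
force: [0.5, -0.4, 0.8]
grip_width: 0.0867
```

```bash
python3 - <<'E'
from h import *
im,p=cloud("wrist"); save('w14.png',im)
m=(p[...,2]>.044)&(p[...,2]<.054)&(np.hypot(p[...,0]-.365,p[...,1]-.244)<.05); c=p[m]
(x,y),r=cv2.minEnclosingCircle((c[:,:2]*1000).astype(np.float32)); print(x,y,r,m.sum(),np.median(c[:,2]))
to(x/1000,y/1000,.025,84.85)
E
```

```text
366.076416015625 248.0504913330078 27.006799697875977 2290 0.04906937795331934
t 33.125 pos [0.3656 0.2424 0.2175] rot [-1.7997e+02 -2.0000e-02  8.4660e+01] -> [5.500e-03 1.000e-04 1.925e-01] -0.003
```

View pics/w14.png

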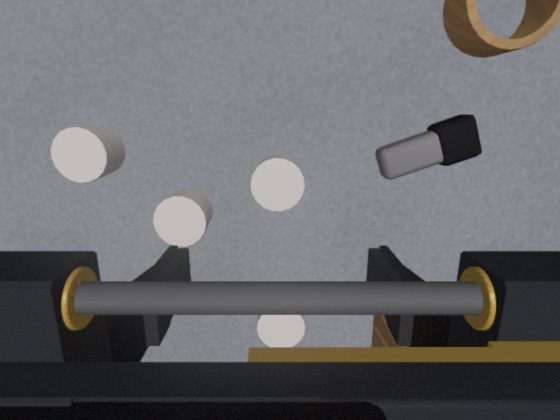

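The target tub is at (277,185). Its neighbours at (180,220), (80,155) and (281,327) are clear of the fingers. Grasp it.

Call:
{"fn": "move_arm", "kwargs": {
  "steps": [
    [[0.0055,0,0.05],0],
    [[0.0055,0,0.1],0],
    [[0.0055,0,0.15],0],
    [[0.0055,0,0.185],0],
    [[0.0055,0,0.193],0],
    [[0.0055,0,0.193],0]
  ]
}}

```text
time_s: 33.88
tool_pos: [0.3659, 0.2493, 0.0252]
tool_rot: [180.0, -0.0, 84.8]
force: [0.1, 0.4, 0.2]
grip_width: 0.0869
```

Call:
{"fn": "move_arm", "kwargs": {
  "steps": [
    [[0,0,0],0],
    [[0,0,0],0],
    [[0,0,0],0],
    [[0,0,0],0],
    [[0,0,0],0],
    [[0,0,0],0]
  ],
  "hand": 1,
  "squeeze": 22
}}

```text
time_s: 34.62
tool_pos: [0.3655, 0.2492, 0.0249]
tool_rot: [180.0, 0.0, 84.8]
force: [-1.2, -2.2, 5.2]
grip_width: 0.0531
```

Call:
{"fn": "move_arm", "kwargs": {
  "steps": [
    [[0,0,-0.02],0],
    [[0,0,-0.07],0],
    [[0,0,-0.13],0],
    [[0,0,-0.19],0],
    [[0,0,-0.22],0],
    [[0,0,-0.22],0],
    [[0,0,-0.22],0]
  ]
}}

```text
time_s: 35.5
tool_pos: [0.3643, 0.2492, 0.2431]
tool_rot: [-179.9, 0.1, 84.9]
force: [0.3, -0.6, -2.0]
grip_width: 0.0535
```

```bash
python3 - <<'E'
from h import *
im,q=held(-.035,-.012,.03,.04)
x,y=fromcart(.0,.0588); to(x,y,.25,84.85)
E
```

```text
held 0.053467084059721774 [ 0.3 -0.6 -2. ] 7124 [ 0.0093  0.0008 -0.0241] [-0.027  -0.0295 -0.034 ] [ 0.0254  0.0294 -0.0125]
t 35.55 pos [0.3641 0.249  0.2428] rot [-1.7982e+02  6.0000e-02  8.4880e+01] -> [-0.1945  0.1955 -0.0076] 0.001
```

Call:
{"fn": "move_arm", "kwargs": {
  "steps": [
    [[-0.193,0.1955,0],0],
    [[-0.193,0.1955,0],0],
    [[-0.193,0.1955,0],0],
    [[-0.193,0.1955,0],0],
    [[-0.193,0.1955,0],0],
    [[-0.193,0.1955,0.03],0],
    [[-0.193,0.1955,0.05],0],
    [[-0.193,0.1955,0.05],0],
    [[-0.193,0.1955,0.05],0]
  ]
}}

```text
time_s: 36.67
tool_pos: [0.5428, 0.0402, 0.1951]
tool_rot: [180.0, 0.0, 84.9]
force: [-0.1, -0.3, -0.9]
grip_width: 0.0531
```

```bash
python3 - <<'E'
from h import *
o=env.get_obs(); im,p=cloud("wrist"); q=tocart(p); save('w15.png',im); z=o["tool_pos"][2]+.0241
print("tcp cart",tocart(o["tool_pos"]))
m=(abs(q[...,2]-z)<.003)&(abs(q[...,0])<.035)&(abs(q[...,1]-.058)<.035); print(np.percentile(q[m],.2,axis=0),np.percentile(q[m],99.8,axis=0))
m=(abs(q[...,2]-.147)<.003)&(abs(q[...,0])<.05)&(q[...,1]>.06)&(q[...,1]<.12); print("flap",m.sum(),q[m].min(0),q[m].max(0))
to(*fromcart(.0,.0600),.110,84.85)
E
```

```text
tcp cart [0.00107746 0.0611996  0.19512958]
[-0.03228746  0.034095    0.21632605] [0.03386192 0.0864537  0.2219642 ]
flap 1573 [-0.04999646  0.08988568  0.14435249] [0.04998416 0.0960271  0.14997393]
t 36.725 pos [0.5431 0.0401 0.1955] rot [1.7991e+02 1.0000e-02 8.4890e+01] -> [-0.0011 -0.0015  0.0855] 0.001
```

Call:
{"fn": "move_arm", "kwargs": {
  "steps": [
    [[-0.0007,-0.001,0.03],0],
    [[-0.0007,-0.001,0.06],0],
    [[-0.0007,-0.001,0.077],0],
    [[-0.0007,-0.001,0.083],0],
    [[-0.0007,-0.001,0.0855],0],
    [[-0.0007,-0.001,0.0855],0]
  ]
}}

```text
time_s: 37.48
tool_pos: [0.5424, 0.0391, 0.1101]
tool_rot: [179.9, 0.0, 84.8]
force: [-0.5, -0.6, -1.9]
grip_width: 0.0531
```

Call:
{"fn": "move_arm", "kwargs": {
  "steps": [
    [[0,0,0.0007],0],
    [[0,0,0.0012],0],
    [[0,0,0.0012],0]
  ]
}}

```text
time_s: 37.85
tool_pos: [0.5425, 0.0391, 0.1099]
tool_rot: [179.9, 0.0, 84.8]
force: [-3.2, -0.2, 7.7]
grip_width: 0.0532
```

Contact. Release and rise clear.

Call:
{"fn": "move_arm", "kwargs": {
  "steps": [
    [[0,0,0],0],
    [[0,0,0],0],
    [[0,0,0],0],
    [[0,0,0],0],
    [[0,0,0],0],
    [[0,0,-0.03],0],
    [[0,0,-0.09],0],
    [[0,0,-0.15],0],
    [[-0.05,0,-0.18],0],
    [[-0.05,0,-0.18],0],
    [[-0.05,0,-0.18],0]
  ],
  "hand": -1
}}

```text
time_s: 39.22
tool_pos: [0.5368, -0.0107, 0.2875]
tool_rot: [-180.0, -0.0, 84.8]
force: [0.8, -0.3, -0.1]
grip_width: 0.0869
```

```bash
python3 - <<'E'
from h import *
o=env.get_obs(); im,p=cloud("wrist"); q=tocart(p); save('fin.png',im)
print(o["time_s"],o["tool_pos"],o["force"])
print('tub',rect(q,.129,.142,(-.06,.06),(.028,.0875)),'block',rect(q,.122,.1285,(-.05,.05),(-.0282,.0285)),'flat',rect(q,.112,.1215,(-.06,.06),(-.0875,-.029)),'plate',rect(q,.083,.089,(-.068,.068),(-.088,.088)))
t,pt=cloud("top")
for n in("tape_roll","scanner","cleaner_bottle"):
    for r in env.cut_out("top",n)[:1]:
        z=pt[r["region"]]; zt=np.nanpercentile(z[:,2],90); print(n,r["conf"],np.nanmean(z[z[:,2]>zt-.008],0).round(3))
E
```

```text
39.225 [ 0.53684794 -0.01071465  0.28752152] [ 0.80182189 -0.31099017 -0.05749664]
tub (2740, np.float64(0.1341), ((2.240100860595703, 58.75117492675781), (53.038116455078125, 52.94457244873047), 89.97627258300781)) block (2739, np.float64(0.126), ((0.16034317016601562, 0.7345199584960938), (49.71879577636719, 53.94615173339844), 0.551732063293457)) flat (3346, np.float64(0.12), ((1.2092781066894531, -58.08185577392578), (69.85066223144531, 54.85826110839844), 0.0723167359828949)) plate (10144, np.float64(0.086), ((0.4582710266113281, 0.77655029296875), (130.19149780273438, 169.61550903320312), 0.5042157769203186))
tape_roll 0.91 [0.586 0.392 0.046]
scanner 0.95 [0.525 0.263 0.027]
```

View pics/fin.png

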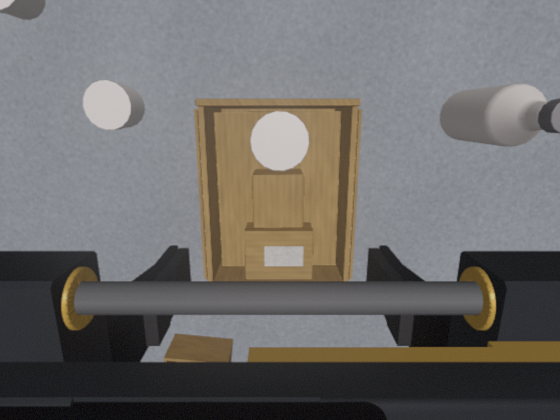

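The tub stands at (279,141), the block is at (278,200) and the flat box lies at (283,250), all level. The bottle at (490,115) is upright. Handing in.

```bash
python3 -c "
from cell import env
print(env.sign_off())"
```

```text
the job is handed in; nothing more can be done
None
```

The order is packed and handed in at about 39 s of the 72 s allowed. I stood box A beside box B, laid the divider level on both with its block up, then put the flat box on the -y side of the block and the tub on the +y side. Each was lowered until the wrist force showed contact before I let go.

- **Last checks:** the final wrist measurement put the plate top at 86 mm, the flat box top at 120 mm and the tub lid at 134 mm. Each reads about 1 mm high, which matches the offset this camera showed throughout. All three are within about 2.5 mm of where I aimed.
- **Bystanders:** the tape roll and scanner are where they started, to within about 1 mm. The top-camera network did not find the bottle in its last picture, most likely because the arm was in the way. In the last wrist picture it stands upright, but I did not measure its position.
- **Failed step:** the first grasp of the flat box closed empty, with the box unmoved. A grasp 10 mm deeper held. I set it on the bench and regripped it by its x faces before placing it.
- **Disagreements:** the top and wrist cameras differed by 1–3 mm on the carton's position, so I used the wrist values throughout. The flat box shows a white label rather than the dark band in its description. I took it as the right one because it was the only box in the bin and its size matched.

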